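# Isolate the lacquer turntable and scrape its plate clean

### The job

Make the lacquerer's turntable safe by pushing its red switch lever over to the middle (off) position, never letting it go past the middle to the opposite run position. Then take the scraper block, press it lightly but firmly on the turntable plate and wipe all three red lacquer chips off the plate into the steel tray, without forcing the block down hard and without touching the chips with the fingers. Finally stand the scraper upright on the bench again, and leave the jar, bowl and bottle where they are.

Things in the scene. Friction and masses are not known exactly. Their poses are not given: they have to be found in the camera images.
- switchbox: Grey three-position switch fixed to the bench: foot 100 (x) x 130 (y) mm, housing 75 x 110 mm, top 50 mm above the bench. Origin at the centre of its underside, z up. The lever swings in the box's own y-z plane about a pivot on the box's axis 45 mm above the bench. Green dots mark the run positions, a white bar off.
- switch (a joint): Angle of the switch lever, rad: 0 leaning 0.6 rad from upright towards the box's +y (run, where it starts), 0.6 upright (off, middle detent), 1.2 leaning towards -y (run the other way). Spring detents at these three places; it takes some 10 N at the ball to break out of one and half way to the middle it snaps by itself into the next.
- switch_tip (a point): Centre of the red ball, 28 mm across, at the top of the switch lever, 85 mm from the pivot; below it a steel rod 12 mm thick.
- machine: Turntable, bolted down: grey foot, pale green round plate 220 mm across and 12 mm thick, steel catch tray at its -y side. Origin on the plate's axis at bench height, x and y level, z up. It does not spin; it may be out of level by up to 3.5 degrees about the machine's x axis (+y edge up or down by 7 mm), so feel for it; it stays as tipped. It is spring mounted: sinks 1 mm per 6 N, at most 6 mm.
- hub (a point): Centre of the upper face of the turntable plate, 90 mm above the bench; the plate's tilt axis runs through about here along the machine's x.
- tray (a point): Centre of the inner floor of the open steel catch tray, 5 mm above the bench, 155 mm from the plate's axis towards the machine's -y; axes as the machine's. Outside 220 (x) x 130 (y) mm, walls 4 mm thick and 45 mm high; its +y part lies under the plate's edge.
- scraper: Scraper block, standing upright loose on the bench, 140 g: black foot 90 (x) x 24 (y) x 12 mm with flat underside, above it a wooden grip 75 (x) x 18 (y) mm up to 90 mm above the underside. Origin at the centre of the underside, z up. Grip it across its y; wipe along its y.
- chip1: Dark red flake of dried lacquer lying loose on the plate, about 18 x 18 mm and 5 mm thick, 12 g; origin at the centre of its underside.
- chip2: Dark red flake of dried lacquer lying loose on the plate, about 18 x 18 mm and 5 mm thick, 12 g; origin at the centre of its underside.
- chip3: Dark red flake of dried lacquer lying loose on the plate, about 18 x 18 mm and 5 mm thick, 12 g; origin at the centre of its underside.
- jar: Bystander: jar with yellow lid, 56 mm across, 75 mm tall; origin at the centre of its underside.
- bowl: Bystander: small red lacquered bowl, 100 mm across, 50 mm tall; origin at the centre of its underside.
- squeeze: Bystander: clear squeeze bottle with yellow cap, 52 mm across, 150 mm tall; origin at the centre of its underside.
Mind the look-alikes: they are no part of the job. Of the things that look like the scraper, take the one that is farthest from the robot's base at the start. Several things have the shape of the switchbox; the one meant has the colours described above.

How it is judged:
On the way, in this order (a step that is already met when the one before it is completed fails the run):
1. the switch lever rests in its middle (off) detent (value of joint switch between 0.5 and 0.7 rad), for 0.3 s.
2. with the switch off, the raised scraper is pressed on the turntable plate (all of step 1 and contact force between scraper and machine above 1 N and height (world z) of scraper above 0.075 m and horizontal distance between scraper and hub below 0.12 m), for 0.1 s.
3. all three chips lie in the tray (x of chip1 in the frame of tray between -0.108 and 0.108 m and y of chip1 in the frame of tray between -0.063 and 0.063 m and z of each of chip1, chip2, chip3 in the frame of tray below 0.03 m and x of chip2 in the frame of tray between -0.108 and 0.108 m and y of chip2 in the frame of tray between -0.063 and 0.063 m and x of chip3 in the frame of tray between -0.108 and 0.108 m and y of chip3 in the frame of tray between -0.063 and 0.063 m), for 0.2 s.
At the end, for the whole second after the job is handed in: Switch lever within 0.1 rad of upright (off); all three chips at rest on the floor of the catch tray; scraper released, at rest and standing upright (within 0.15 rad) with its underside on the bench (all of step 1 and all of step 3 and height (world z) of scraper below 0.006 m and angle between scraper's own z axis and vertical below 0.15 rad and linear speed of each of scraper, chip1, chip2, chip3 below 0.02 m/s and horizontal distance between scraper and machine above 0.1 m); the robot touches nothing.
It fails at once if the switch lever goes well past the middle towards the opposite run position (0.3 rad beyond upright) (value of joint switch above 0.9 rad).
It fails at once if the scraper is forced onto the turntable with more than 30 N (contact force between scraper and machine above 30 N).
It fails at once if the fingers touch a chip (contact force between any of chip1, chip2, chip3 and the fingers above 0.3 N).
It fails at once if the jar, bowl or bottle is moved more than 30 mm (distance of any of jar, bowl, squeeze from where it was at the start of the episode above 0.03 m).
It also fails if it takes over 72 s, if anything falls off the work surface, if the arm or the gripper's body presses on something with over 40 N, if the wrist force passes 120 N, or if a joint passes its speed limit or range.

### The arm

A 6-joint arm with a two-finger parallel gripper is mounted at the origin on the work surface. World frame = base frame: x ahead of the robot, y to its left, z up, the work surface at z = 0. Lengths are in m, angles in rad, forces in N, time in s.
With the tool pointing down it reaches from about 0.325 to 0.85 m from the base axis. Payload 4.4 kg.
Tool frame: the origin (TCP) lies between the finger pads; the fingertips stand 25 mm ahead of it and the grasp point (between the pads) lies 6 mm ahead of it; z points along the fingers, y is the line along which they close (so a half turn about z gives the same grasp; the last joint's range is limited). The gripper opens to 94 mm and grips with 3 to 60 N. Pads are 16 mm wide; open, the fingers measure 119 mm over their backs; the gripper's body (75 mm by 177 mm) begins 78 mm behind the grasp point.
Start: joints at [1.095, 0.207, 1.542, -0, 1.393, -0.15], TCP at [0.184, 0.545, 0.23] pointing down, gripper open.
Joint ranges: [-2.73, 2.73], [-0.86, 2.22], [0.23, 2.46], [-1.11, 4.25], [0.08, 2.63], [-2.82, 2.82]. Speed limits (rad/s): [2.79, 2.79, 3.14, 3.14, 3.14, 3.14].

### API

Orientations are given as a unit quaternion [x, y, z, w].
In Python, from rig import robot, vision gives the robot as it stands. The module is installed in compiled form; this text tells all that it offers.
- The arm moves only by the shell command python3 -m pendant 'ROWS' [OPENING]. ROWS is JSON, a list of rows, each an object with "offset": the shift along the tool's x, y, z in m, a list of three; "yaw": the turn about the tool's z in degrees. In form: [{"offset": [dx, dy, dz], "yaw": yaw}, ...]. A call has 1 to 12 rows; each row shifts and turns the commanded pose from where the row before left it, along the tool's axes as they then stand; what a row does not reach is not made up. A row lasts 1/8 s, in which the tool goes at most 62.5 mm and 10.7 degrees, less where a joint would pass 70% of its speed; a pose out of reach is approached as far as the arm can. A call is refused whole if a number of a shift passes 0.0625 or a number of a turn 10.7, either way. A call with a gripper value outside its range is refused whole. OPENING is the closure, from 0 (fully open) to 1 (shut), set as the call begins (- or left out, the last holds). The fingers move at their own pace and stop on an object; the grip force is fixed at half the most. Time passes only in rows, so rows that do not move let the fingers close. It gives the time, the measured TCP pose, the force, the opening and the grip force at its end, in the units of the state.
- robot.observe(): the state, without advancing time (a new reading comes with each control period).
- vision.get_image(name): name is "scene" or "top"; returns the picture (420x560x3 uint8, blue, green, red); there is no depth.
- vision.camera_model(name): a dict with "intrinsics" (3x3 intrinsics, pixels), "rvec" (rotation vector, rad) and "tvec" (3), from world to camera coordinates, as OpenCV has them. Camera axes: x right, y down, z forward; pixel columns grow to the right and rows downward; lengths in m; the calibration is good to about 2 mm. A picture is of the moment at which its call begins. camera_model takes no time and is no camera call.
- robot.sign_off(): hands the job in; it is judged then, once.
Trained networks look in the newest picture that a camera, given by its name, has taken for a name from the list of things; names that differ only in an ending like _2 or _b are one class to them, and where a whole thing is asked for, a point or a joint stands for the part that bears it (a point fixed in the world has none). Each returns a list of dicts, best first, with "p" (0 to 1); they miss things now and then, are a little off and sometimes report something else, mostly with a low value. They report only what shows in the picture. A call takes as long as a camera call. They do not tell look-alikes from the thing itself.
- vision.find_in(camera, label): "bbox" ([left, top, right, bottom] in pixels, round what is visible of it).
- vision.tip_of(camera, label): "position" ([column, row] in pixels: a listed point, or the origin of a listed thing).
The state is a dict: "clock": time; "joint_positions": joint angles; "qd": joint speeds; "joint_torque": joint torques, N m; "position": TCP position; "tool_rot": TCP orientation; "contact_force": force on the tool from outside, world axes, zero at the start; "ft_torque": the same for the moment, N m; "width": opening from 0.0 (shut) to 1.0 (fully open); "gripper_force": force on a finger pad.
Only numpy, scipy, OpenCV 4.12 (cv2) and the standard library are available. Lean on these libraries where they do the work, as an engineer would, in place of code of your own. Each camera call takes 0.05 s, during which the arm holds its last target. There are 200 camera calls.

## Working session

There is one attempt and no reset: what is moved stays moved. The work goes in short steps, Python scripts to look and compute and a shell command to move; the robot and the scene stay as the last step left them, time stands still between calls to the robot, and variables do not carry over. Pictures are saved under pics/ and viewed, at most 10 in all, crops included, and the job is handed in when it is done.

```bash
mkdir -p pics
cat > h.py <<'E'
import numpy as np, cv2
from rig import robot, vision
def cam(n):
    m=vision.camera_model(n); return np.array(m["intrinsics"],float),np.array(m["rvec"],float).reshape(3),np.array(m["tvec"],float).reshape(3)
def ray(n,px):
    K,r,t=cam(n); R=cv2.Rodrigues(r)[0]
    d=R.T@np.linalg.inv(K)@np.array([px[0],px[1],1.]); return -R.T@t,d/np.linalg.norm(d)
def onz(n,px,z):
    c,d=ray(n,px); return c+d*(z-c[2])/d[2]
def tri(p1,p2,a="scene",b="top"):
    c1,d1=ray(a,p1); c2,d2=ray(b,p2)
    A=np.stack([d1,-d2],1); s=np.linalg.lstsq(A,c2-c1,rcond=None)[0]
    x1=c1+s[0]*d1;x2=c2+s[1]*d2
    return (x1+x2)/2,np.linalg.norm(x1-x2)
def proj(n,p):
    K,r,t=cam(n); return cv2.projectPoints(np.array(p,float).reshape(-1,3),r,t,K,None)[0].reshape(-1,2)
E
python3 - <<'E'
from h import *
np.set_printoptions(precision=3,suppress=True)
for n in("scene","top"):
    cv2.imwrite(f"pics/{n}0.png",vision.get_image(n)); print(n,ray(n,(280,210)))
    for l in("switchbox","machine","scraper","chip1","jar","bowl","squeeze"):
        print(l,[(np.round(d["bbox"]).astype(int).tolist(),round(d["p"],2)) for d in vision.find_in(n,l)][:6])
    for l in("switch_tip","hub","tray","scraper","chip1","switchbox"):
        print(l,[(np.round(d["position"],1).tolist(),round(d["p"],2)) for d in vision.tip_of(n,l)][:6])
print(robot.observe())
E
```

```text
scene (array([ 0.973, -0.638,  0.889]), array([-0.386,  0.552, -0.739]))
switchbox [([303, 106, 342, 173], 0.97), ([255, 80, 299, 148], 0.93)]
machine [([204, 171, 335, 312], 0.73)]
scraper [([192, 321, 233, 369], 0.96), ([96, 294, 143, 334], 0.74)]
chip1 [([281, 195, 288, 204], 0.41), ([284, 213, 290, 217], 0.4)]
jar [([158, 279, 190, 322], 0.91)]
bowl [([350, 234, 394, 274], 0.86)]
squeeze [([386, 132, 411, 186], 0.88), ([351, 234, 394, 276], 0.26)]
switch_tip [([324.3, 109.9], 0.6)]
hub [([290.7, 199.0], 0.77)]
tray [([264.1, 270.8], 0.57)]
scraper [([211.9, 350.8], 0.98), ([124.9, 321.6], 0.84)]
chip1 [([300.6, 192.6], 0.62), ([285.1, 200.3], 0.47), ([286.5, 216.2], 0.44)]
switchbox [([321.3, 154.0], 0.97), ([277.4, 126.2], 0.58)]
top (array([ 0.449, -0.05 ,  1.04 ]), array([ 0.096,  0.021, -0.995]))
switchbox [([123, 202, 189, 258], 0.78), ([99, 281, 172, 328], 0.75), ([248, 98, 289, 134], 0.16)]
machine [([223, 151, 367, 249], 0.89)]
scraper [([430, 251, 462, 284], 0.65), ([410, 166, 432, 201], 0.64)]
chip1 [([266, 206, 276, 211], 0.45), ([249, 196, 256, 203], 0.43)]
jar []
bow
[... 200 characters left out ...]
[413.2, 184.3], 0.8), ([436.8, 266.4], 0.73), ([164.5, 231.2], 0.63)]
chip1 [([273.4, 207.0], 0.67), ([250.2, 198.2], 0.6), ([287.8, 192.8], 0.6), ([274.0, 208.3], 0.57)]
switchbox [([162.1, 229.7], 0.93), ([144.7, 304.5], 0.61)]
{'clock': 1.4, 'joint_positions': array([ 1.095,  0.207,  1.542, -0.   ,  1.393, -0.151]), 'qd': array([-0.002, -0.   ,  0.001, -0.   ,  0.001,  0.001]), 'joint_torque': array([ -0.001, -37.088, -28.175,   0.07 ,   0.028,   0.   ]), 'position': array([0.184, 0.545, 0.23 ]), 'tool_rot': array([0.162, 0.987, 0.   , 0.   ]), 'contact_force': array([-0.251,  0.192,  0.293]), 'ft_torque': array([-0.009, -0.025, -0.016]), 'gripper_force': 0.0, 'width': 0.9955267285536777}
```

View pics/scene0.png

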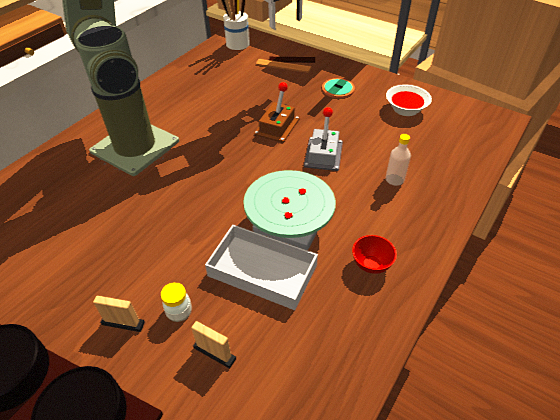

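View pics/top0.png

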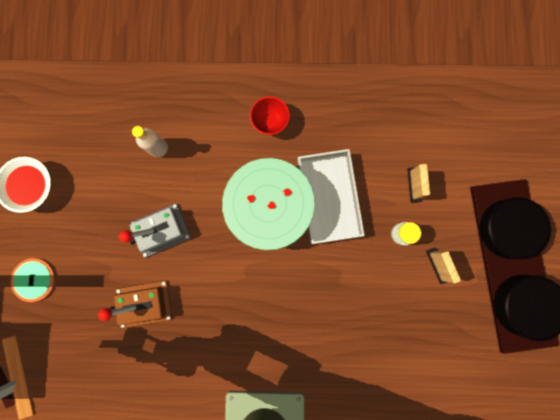

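```bash
cat > m.py <<'E'
from h import *
np.set_printoptions(precision=4,suppress=True)
print("tip",tri((327.5,112),(126,237)))
print("box",tri((321.3,154),(162.1,229.7)))
print("hub",tri((290.7,199),(270.3,205.1)), onz("top",(268.5,203.5),.09), onz("scene",(290,203),.09))
print("tray",tri((264.1,270.8),(328.6,195.1)), onz("top",(328.6,195.1),.005))
print("scraper",tri((211.9,350.8),(413.2,184.3)))
print("decoy",tri((124.9,321.6),(436.8,266.4)))
for s,t in(((302,191.5),(288,192)),((285.5,200.5),(251.5,198.5)),((288,215.5),(272,205.5))): print("chip",tri(s,t),onz("scene",s,.094),onz("top",t,.094))
for n,p,z in (("jar",(404,234),.03),("bowl",(270,116),.03),("bottle",(155,147),.02)): print(n,onz("top",p,z))
# fit top face corners crops
for n,b in(("top",(100,190,200,265)),("scene",(290,95,355,180)),("top",(395,150,450,215)),("scene",(180,310,245,375)),("top",(215,140,375,260))):
    pass
I=cv2.imread("pics/top0.png"); J=cv2.imread("pics/scene0.png")
def z(im,b,w,h): return cv2.resize(im[b[1]:b[3],b[0]:b[2]],(w,h),interpolation=cv2.INTER_CUBIC)
a=np.hstack([z(I,(110,195,200,265),400,300),z(J,(285,90,375,160+10-10),400,300)])
b=np.hstack([z(I,(390,150,460,220),300,300),z(J,(180,310,250,380),300,300),z(J,(290,130,337,177),200,300)])
cv2.imwrite("pics/c.png",np.vstack([a,b]))
E
python3 m.py
```

```text
tip (array([0.4709, 0.3221, 0.1157]), np.float64(0.0006565782648593768))
box (array([0.4912, 0.2711, 0.0082]), np.float64(0.0058658221689812185))
hub (array([ 0.5558, -0.0044,  0.0946]), np.float64(0.009792433999104995)) [ 0.5563 -0.003   0.09  ] [ 0.5627 -0.0091  0.09  ]
tray (array([ 0.5889, -0.1548,  0.0057]), np.float64(0.003319376297171557)) [ 0.5902 -0.1538  0.005 ]
scraper (array([ 0.6181, -0.3735,  0.0102]), np.float64(0.007995668688945967))
decoy (array([ 0.4133, -0.4281,  0.0038]), np.float64(0.003220679549511864))
chip (array([ 0.5896, -0.0372,  0.1639]), np.float64(0.03876638452618581)) [0.5681 0.0357 0.094 ] [ 0.584  -0.0488  0.094 ]
chip (array([0.5535, 0.0241, 0.0715]), np.float64(0.04429907297282391)) [ 0.5514 -0.0113  0.094 ] [0.5671 0.0373 0.094 ]
chip (array([ 0.5569, -0.0093,  0.0418]), np.float64(0.00028788190412508034)) [ 0.5827 -0.0479  0.094 ] [ 0.5512 -0.0115  0.094 ]
jar [ 0.4919 -0.3398  0.03  ]
bowl [0.7901 0.0009 0.03  ]
bottle [0.7068 0.2979 0.02  ]
```

View pics/c.png

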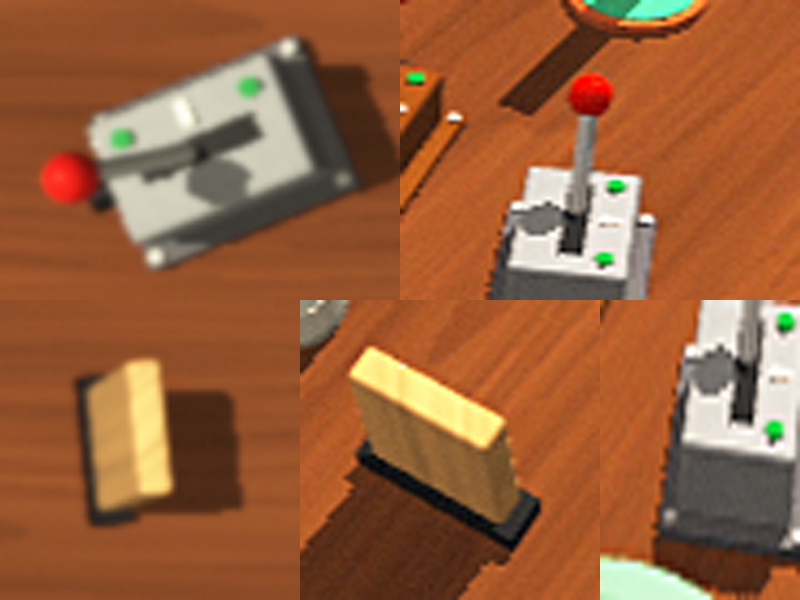

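```bash
cat > m2.py <<'E'
from h import *
np.set_printoptions(precision=4,suppress=True)
T=lambda x,y:(110+x*.225,195+y*70/300); S=lambda x,y:(285+(x-400)*.225,90+y*70/300)
t=[onz("top",T(*p),.05)[:2] for p in((95,125),(268,50),(312,178),(145,240))]
s=[onz("scene",S(*p),.05)[:2] for p in((530,170),(640,180),(628,278),(510,265))]
print("housing top",np.mean(t,0),t); print("scene",np.mean(s,0),s)
an=lambda a,b:np.degrees(np.arctan2(*(a-b)[1::-1]))
print("yaw+90 from",an(t[0],t[1]),an(t[3],t[2]),an(s[0],s[3]),an(s[1],s[2]))
d=[onz("top",T(*p),.051)[:2] for p in((122,138),(248,88))]; e=[onz("scene",S(*p),.051)[:2] for p in((615,186),(603,259))]
print("dots",an(*d),an(*e),d,e)
c=[onz("top",p,.045)[:2] for p in((299,157.5),(351,150),(364,238),(310,245))]
print("tray",np.mean(c,0),an(c[0],c[3]),an(c[1],c[2]),an(c[0],c[1]),an(c[3],c[2]),c)
R=[(390+x*7/30,150+(y-300)*7/30) for x,y in((78,378),(92,523),(136,362),(157,358),(172,492),(140,497))]
f=[onz("top",p,.012)[:2] for p in R[:2]]; g=[onz("top",p,.09)[:2] for p in R[2:]]
print("foot",f,an(*f)); print("grip top",np.mean(g,0),an(g[1],g[2]),an(g[0],g[3]),g)
Q=[(180+(x-300)*7/30,310+(y-300)*7/30) for x,y in((372,347),(506,418),(487,447),(350,375))]
q=[onz("scene",p,.09)[:2] for p in Q]; print("scene grip",np.mean(q,0),an(q[1],q[0]),an(q[2],q[3]),q)
for k in zip(R[2:],[Q[0],Q[1],Q[1],Q[2]]): pass
print("tri top centre",tri(np.mean(Q,0),np.mean(R[2:],0)))
# plate ellipse
for n,z in(("top",.09),("scene",.09)):
    im=vision.get_image(n); h=cv2.cvtColor(im,cv2.COLOR_BGR2HSV); m=cv2.inRange(h,(45,20,90),(95,140,255))
    k,l,st,_=cv2.connectedComponentsWithStats(m); i=min(range(1,k),key=lambda i:np.hypot(*( _[i]-((268,203) if n=="top" else (290,203)))) if st[i,4]>2000 else 1e9)
    cn=max(cv2.findContours((l==i).astype(np.uint8),0,1)[0],key=cv2.contourArea); hull=cv2.convexHull(cn)
    w=np.array([onz(n,p[0],z) for p in hull])[:,:2]; print(n,st[i],cv2.minEnclosingCircle(w.astype(np.float32)), cv2.fitEllipse(w.astype(np.float32)*1000))
E
python3 m2.py
```

```text
housing top [0.4918 0.2748] [array([0.504 , 0.3368]), array([0.549 , 0.2423]), array([0.4756, 0.2146]), array([0.4386, 0.3055])]
scene [0.4937 0.2766] [array([0.4397, 0.3077]), array([0.5056, 0.3376]), array([0.5487, 0.2451]), array([0.4808, 0.2159])]
yaw+90 from 115.45901885868746 112.12369374748279 114.1228623311819 115.03134682582304
dots 113.5516714620445 114.06064176866064 [array([0.4967, 0.3209]), array([0.5267, 0.2522])] [array([0.4957, 0.3219]), array([0.5269, 0.2519])]
tray [ 0.5797 -0.1556] 7.807466154814244 8.288595032524023 99.19388016163583 98.33698632243758 [array([ 0.6788, -0.075 ]), array([ 0.6999, -0.2053]), array([ 0.4798, -0.2374]), array([ 0.4603, -0.1049])]
foot [array([ 0.6625, -0.3578]), array([ 0.5747, -0.365 ])] 4.6785923010290835
grip top [ 0.6193 -0.3746] 5.275886309168947 0.7303918216121867 [array([ 0.6558, -0.3668]), array([ 0.6583, -0.3785]), array([ 0.5831, -0.3854]), array([ 0.58  , -0.3677])]
scene grip [ 0.6207 -0.3737] 5.184662099260436 5.713410626745495 [array([ 0.5841, -0.3692]), array([ 0.6559, -0.3626]), array([ 0.6575, -0.3779]), array([ 0.5851, -0.3851])]
tri top centre (array([ 0.62  , -0.3741,  0.0893]), np.float64(0.002090229565445282))
top [ 223  159   92   91 6394] ((0.5575937032699585, -0.002557873958721757), 0.10991504043340683) ((557.17529296875, -2.7407219409942627), (217.1767120361328, 218.65394592285156), 14.244309425354004)
scene [ 244  171   91   67 4646] ((0.5578580498695374, -0.006876316852867603), 0.1109205037355423) ((557.3748168945312, -6.245091438293457), (217.62442016601562, 220.7996826171875), 36.952239990234375)
```

```bash
cat > go.py <<'E'
# python3 go.py x y z tool_y_angle_deg : offsets left in the present tool axes
import sys
from h import *
from scipy.spatial.transform import Rotation as Ro
np.set_printoptions(precision=4,suppress=True)
s=robot.observe(); R=Ro.from_quat(s["tool_rot"]).as_matrix(); a=np.degrees(np.arctan2(R[1,1],R[0,1]))
t=np.array([float(v) for v in sys.argv[1:4]])
print("clock",s["clock"],"pos",s["position"],"tool",R.T@(t-s["position"]),"yaw",-((float(sys.argv[4])-a+90)%180-90),"ya",a,"tilt",R[:,2],"F",s["contact_force"],"w",s["width"],"gf",s["gripper_force"],"q6",s["joint_positions"][5])
E
python3 -m pendant '[{"offset":[0,0,0],"yaw":-10.7},{"offset":[0,0,0],"yaw":-10.7},{"offset":[0,0,0],"yaw":-10.7},{"offset":[0,0,0],"yaw":-10.6},{"offset":[-0.0215,-0.040,0],"yaw":0},{"offset":[-0.0215,-0.040,0],"yaw":0},{"offset":[-0.0215,-0.040,0],"yaw":0},{"offset":[-0.0215,-0.040,0],"yaw":0},{"offset":[-0.0215,-0.040,0],"yaw":0},{"offset":[-0.0215,-0.040,0],"yaw":0},{"offset":[-0.0215,-0.040,0],"yaw":0},{"offset":[-0.0215,-0.040,0],"yaw":0}]' 0.47
python3 go.py .472 .3207 .121 114
```

```text
clock: 3.0
position: [0.4726, 0.3215, 0.2306]
tool_rot: [-0.208, 0.978, 0.0, 0.0]
contact_force: [0.5, 0.9, 0.1]
width: 0.531
gripper_force: 0.0
clock 3.0 pos [0.4726 0.3215 0.2306] tool [ 0.0009 -0.0005  0.1096] yaw 0.02710649730764203 ya 114.02710649730764 tilt [ 0.0003  0.0003 -1.    ] F [0.4891 0.8628 0.0708] w 0.5307270277361218 gf 0.0 q6 -1.544173435813976
```

```bash
python3 -m pendant '[{"offset":[0.001,-0.002,0.03],"yaw":0},{"offset":[0,0,0.03],"yaw":0},{"offset":[0,0,0.025],"yaw":0},{"offset":[0,0,0.025],"yaw":0},{"offset":[0,0,0],"yaw":0}]'
python3 go.py .493 .2755 .121 114
```

```text
clock: 3.62
position: [0.4696, 0.3194, 0.1182]
tool_rot: [-0.208, 0.978, -0.001, -0.003]
contact_force: [-0.2, -0.2, 0.7]
width: 0.531
gripper_force: 0.0
clock 3.625 pos [0.4696 0.3194 0.1182] tool [-0.0035 -0.0496 -0.0029] yaw 0.026743090249851775 ya 114.02674309024985 tilt [-0.0048 -0.0023 -1.    ] F [-0.2389 -0.1936  0.6955] w 0.5312890743367109 gf 0.0 q6 -1.545220264202484
```

```bash
python3 -m pendant '[{"offset":[-0.002,-0.006,0],"yaw":0},{"offset":[-0.0015,-0.006,0],"yaw":0},{"offset":[0,-0.006,0],"yaw":0},{"offset":[0,-0.005,0],"yaw":0},{"offset":[0,-0.005,0],"yaw":0}]'
python3 -m pendant '[{"offset":[0,-0.004,0],"yaw":0},{"offset":[0,-0.004,0],"yaw":0},{"offset":[0,-0.003,0],"yaw":0},{"offset":[0,0,0],"yaw":0}]'
python3 -m pendant '[{"offset":[0,-0.004,0],"yaw":0},{"offset":[0,-0.003,0],"yaw":0},{"offset":[0,-0.003,0],"yaw":0},{"offset":[0,0,0],"yaw":0}]'
python3 go.py .493 .2755 .121 114
python3 - <<'E'
from h import *
for n in("scene","top"):
    cv2.imwrite(f"pics/{n}1.png",vision.get_image(n)); print([(d["position"],d["p"]) for d in vision.tip_of(n,"switch_tip")])
I=cv2.imread("pics/top1.png");J=cv2.imread("pics/scene1.png")
cv2.imwrite("pics/c1.png",np.hstack([cv2.resize(I[180:280,90:220],(400,400)),cv2.resize(J[70:190,270:390],(400,400))]))
E
```

```text
clock: 4.25
position: [0.487, 0.3028, 0.1258]
tool_rot: [-0.208, 0.978, 0.007, 0.003]
contact_force: [-6.8, 13.9, 11.6]
width: 0.529
gripper_force: 7.4
clock: 4.75
position: [0.4907, 0.2853, 0.1204]
tool_rot: [-0.208, 0.978, -0.0, -0.0]
contact_force: [0.0, 0.4, 0.3]
width: 0.531
gripper_force: 0.0
clock: 5.25
position: [0.4946, 0.2767, 0.1204]
tool_rot: [-0.208, 0.978, -0.0, -0.0]
contact_force: [-0.7, -0.9, 0.4]
width: 0.53
gripper_force: 0.0
clock 5.25 pos [0.4946 0.2767 0.1204] tool [ 0.002  -0.0004 -0.0006] yaw 0.006991356433317719 ya 114.00699135643332 tilt [-0.0001 -0.0001 -1.    ] F [-0.7365 -0.8975  0.3819] w 0.5300872716337446 gf 0.0 q6 -1.632404429377047
[]
[]
```

View pics/c1.png

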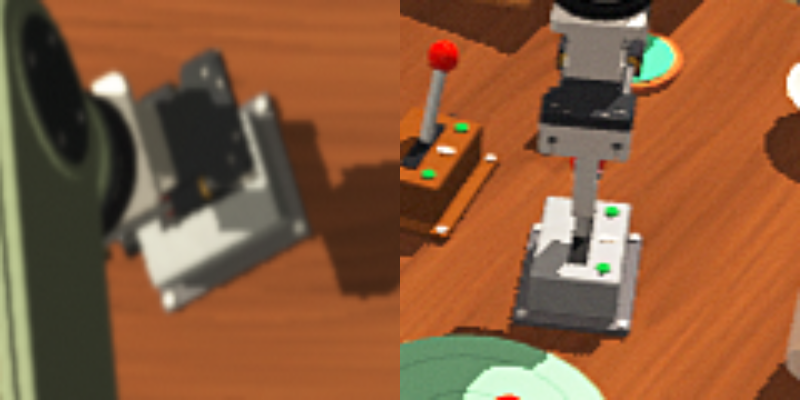

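```bash
python3 -m pendant '[{"offset":[0,0,-0.02],"yaw":0},{"offset":[0,0,-0.04],"yaw":0},{"offset":[0,0,-0.06],"yaw":0},{"offset":[0,-0.04,0],"yaw":9.4},{"offset":[0,-0.045,0],"yaw":9.4},{"offset":[-0.001,-0.05,0],"yaw":0},{"offset":[-0.001,-0.05,0],"yaw":0},{"offset":[-0.001,-0.05,0],"yaw":0}]' 0
python3 go.py .6185 -.374 .24 95.2
python3 - <<'E'
from h import *
p={}
for n in("scene","top"):
    im=vision.get_image(n);cv2.imwrite(f"pics/{n}2.png",im); r=[(np.round(d["position"],1),round(d["p"],2)) for d in vision.tip_of(n,"switch_tip")]; print(n,r)
print(proj("scene",[.493,.2755,.13]),proj("top",[.493,.2755,.13]))
E
```

```text
clock: 6.45
position: [0.5389, 0.0464, 0.2406]
tool_rot: [-0.046, 0.999, 0.0, 0.0]
contact_force: [0.2, -0.6, 0.4]
width: 1.004
gripper_force: 0.0
clock 6.45 pos [0.5389 0.0464 0.2406] tool [-0.0408 -0.426   0.0006] yaw 0.05744486334359067 ya 95.2574448633436 tilt [ 0.0005  0.     -1.    ] F [ 0.1565 -0.568   0.4426] w 1.0043706658534248 gf 0.0 q6 -1.7367141524664325
scene [(array([324.1, 118.9]), 0.58)]
top [(array([105.6, 317. ]), 0.73), (array([144.5, 224.5]), 0.61)]
[[326.11848164 118.86232378]] [[144.37813197 227.27972129]]
```

```bash
python3 -m pendant '[{"offset":[-0.0045,-0.045,0],"yaw":0},{"offset":[-0.0045,-0.048,0],"yaw":0},{"offset":[-0.0045,-0.048,0],"yaw":0},{"offset":[-0.0045,-0.048,0],"yaw":0},{"offset":[-0.0045,-0.048,0],"yaw":0},{"offset":[-0.0045,-0.048,0],"yaw":0},{"offset":[-0.0045,-0.048,0],"yaw":0},{"offset":[-0.0045,-0.048,0],"yaw":0},{"offset":[-0.0045,-0.045,0],"yaw":0},{"offset":[0,0,0],"yaw":0}]'
python3 go.py .6185 -.374 .071 95.2
```

```text
clock: 7.9
position: [0.6186, -0.374, 0.2391]
tool_rot: [-0.045, 0.999, 0.0, -0.0]
contact_force: [-0.8, -0.1, 0.4]
width: 0.995
gripper_force: 0.0
clock 7.9 pos [ 0.6186 -0.374   0.2391] tool [-0.     -0.0001  0.1681] yaw -0.047207168661159926 ya 95.15279283133884 tilt [-0.0007  0.0004 -1.    ] F [-0.8407 -0.129   0.3796] w 0.9945931241879636 gf 0.0 q6 -2.324053415590802
```

```bash
python3 -m pendant '[{"offset":[0,0,0.05],"yaw":0},{"offset":[0,0,0.05],"yaw":0},{"offset":[0,0,0.04],"yaw":0},{"offset":[0,0,0.028],"yaw":0},{"offset":[0,0,0],"yaw":0}]'
python3 -m pendant '[{"offset":[0,0,0],"yaw":0},{"offset":[0,0,0],"yaw":0},{"offset":[0,0,0],"yaw":0},{"offset":[0,0,0],"yaw":0},{"offset":[0,0,0],"yaw":0},{"offset":[0,0,0],"yaw":0},{"offset":[0,0,0],"yaw":0},{"offset":[0,0,0],"yaw":0}]' 1
python3 go.py .6185 -.374 .071 95.2
python3 -m pendant '[{"offset":[0,0,-0.02],"yaw":0},{"offset":[0,0,-0.05],"yaw":0},{"offset":[0,0,-0.06],"yaw":0},{"offset":[0,0,-0.05],"yaw":0},{"offset":[0,0,0],"yaw":0}]'
python3 - <<'E'
from h import *
np.set_printoptions(precision=4,suppress=True)
h=np.array([.5575,-.0045]);a=np.radians(8.4);X=np.array([np.cos(a),np.sin(a)]);Y=np.array([-X[1],X[0]])
for c in((.5675,.0365),(.5513,-.0114),(.5833,-.0484)): d=c-h; print("chip",d@X,d@Y)
for y in(.082,.06,-.125): print(y,h+Y*y+X*.004)
E
```

```text
clock: 8.52
position: [0.6167, -0.3684, 0.0689]
tool_rot: [-0.047, 0.999, 0.003, -0.003]
contact_force: [-0.1, -0.0, 0.3]
width: 1.0
gripper_force: 0.0
clock: 9.52
position: [0.618, -0.3729, 0.0724]
tool_rot: [-0.046, 0.999, -0.0, 0.0]
contact_force: [0.1, 1.2, -1.5]
width: 0.192
gripper_force: 29.9
clock 9.525 pos [ 0.618  -0.3729  0.0724] tool [-0.0004 -0.0012  0.0014] yaw 0.02909440751140835 ya 95.22909440751141 tilt [ 0.     -0.0003 -1.    ] F [ 0.1236  1.1961 -1.5277] w 0.19151312629137476 gf 29.906974732875824 q6 -2.3244978556070235
clock: 10.15
position: [0.6208, -0.3748, 0.2616]
tool_rot: [-0.046, 0.999, -0.005, 0.006]
contact_force: [-0.5, -0.3, -1.9]
width: 0.19
gripper_force: 30.0
chip 0.015882127500688768 0.0390993353658584
chip -0.007141461361451151 -0.005920264320357671
chip 0.019110181236555276 -0.04719799755398541
0.082 [0.5495 0.0772]
0.06 [0.5527 0.0554]
-0.125 [ 0.5797 -0.1276]
```

```bash
python3 -m pendant '[{"offset":[0,0,0],"yaw":-3.2},{"offset":[0,0,0],"yaw":0}]'
python3 go.py .5525 .0706 .18 98.4
```

```text
clock: 10.4
position: [0.6172, -0.3721, 0.2507]
tool_rot: [-0.073, 0.997, 0.001, -0.001]
contact_force: [-0.3, 0.2, -2.3]
width: 0.19
gripper_force: 30.0
clock 10.4 pos [ 0.6172 -0.3721  0.2507] tool [-0.0008  0.4472  0.0717] yaw -0.0024672408194135187 ya 98.39753275918059 tilt [-0.0025  0.0019 -1.    ] F [-0.2627  0.1906 -2.3091] w 0.19026429193613553 gf 29.99857395887375 q6 -2.379773839314611
```

```bash
python3 -m pendant '[{"offset":[0,0.042,0],"yaw":0},{"offset":[0,0.045,0],"yaw":0},{"offset":[0,0.045,0],"yaw":0},{"offset":[0,0.045,0],"yaw":0},{"offset":[0,0.045,0],"yaw":0},{"offset":[0,0.045,0],"yaw":0},{"offset":[0,0.045,0],"yaw":0},{"offset":[0,0.045,0],"yaw":0},{"offset":[0,0.045,0],"yaw":0},{"offset":[0,0.045,0],"yaw":0},{"offset":[0,0,0],"yaw":0},{"offset":[0,0,0],"yaw":0}]'
python3 -m pendant '[{"offset":[0,0,0.03],"yaw":0},{"offset":[0,0,0.025],"yaw":0},{"offset":[0,0,0.015],"yaw":0},{"offset":[0,0,0],"yaw":0},{"offset":[0,0,0],"yaw":0}]'
python3 go.py .5525 .0706 .1624 98.4
```

```text
clock: 11.9
position: [0.5521, 0.0692, 0.2517]
tool_rot: [-0.074, 0.997, -0.0, -0.001]
contact_force: [0.8, -0.3, -1.4]
width: 0.19
gripper_force: 30.0
clock: 12.52
position: [0.5534, 0.069, 0.1835]
tool_rot: [-0.073, 0.997, -0.0, 0.001]
contact_force: [-0.3, -0.3, -1.3]
width: 0.187
gripper_force: 30.0
clock 12.525 pos [0.5534 0.069  0.1835] tool [0.0007 0.0017 0.0211] yaw -0.008322955999332748 ya 98.39167704400067 tilt [ 0.0018 -0.0001 -1.    ] F [-0.2543 -0.2722 -1.3163] w 0.18670933230466202 gf 29.998858273029327 q6 -1.748361253258706
```

Feel downwards in small steps.

```bash
python3 -m pendant '[{"offset":[0,0.0015,0.006],"yaw":0},{"offset":[0,0,0.004],"yaw":0},{"offset":[0,0,0.002],"yaw":0},{"offset":[0,0,0],"yaw":0}]'
python3 -m pendant '[{"offset":[0,0,0.002],"yaw":0},{"offset":[0,0,0],"yaw":0}]'
python3 -m pendant '[{"offset":[0,0,0.002],"yaw":0},{"offset":[0,0,0],"yaw":0}]'
python3 -m pendant '[{"offset":[0,0,0.0015],"yaw":0},{"offset":[0,0,0],"yaw":0}]'
```

```text
clock: 13.02
position: [0.5521, 0.071, 0.1702]
tool_rot: [-0.074, 0.997, 0.0, -0.0]
contact_force: [0.7, -0.3, -2.3]
width: 0.189
gripper_force: 30.0
clock: 13.28
position: [0.5522, 0.0709, 0.1683]
tool_rot: [-0.074, 0.997, -0.0, -0.0]
contact_force: [-0.4, 0.5, -1.7]
width: 0.192
gripper_force: 30.0
clock: 13.52
position: [0.5521, 0.0709, 0.1662]
tool_rot: [-0.074, 0.997, 0.0, -0.0]
contact_force: [0.8, -0.2, -2.9]
width: 0.191
gripper_force: 30.0
clock: 13.78
position: [0.5521, 0.0709, 0.1648]
tool_rot: [-0.074, 0.997, 0.0, -0.0]
contact_force: [-0.1, 0.1, -1.5]
width: 0.189
gripper_force: 30.0
```

```bash
for i in 1; do python3 -m pendant '[{"offset":[0,0,0.0015],"yaw":0},{"offset":[0,0,0],"yaw":0}]'
python3 -m pendant '[{"offset":[0,0,0.001],"yaw":0},{"offset":[0,0,0],"yaw":0}]'
python3 -m pendant '[{"offset":[0,0,0.001],"yaw":0},{"offset":[0,0,0],"yaw":0}]'; done | grep -E "position|contact"
```

```text
position: [0.5521, 0.0709, 0.1633]
contact_force: [-0.1, -0.3, -1.3]
position: [0.5522, 0.0709, 0.1624]
contact_force: [-0.2, 0.3, -1.1]
position: [0.5522, 0.0709, 0.1613]
contact_force: [-0.6, -0.1, -1.9]
```

```bash
(python3 -m pendant '[{"offset":[0,0,0.001],"yaw":0},{"offset":[0,0,0],"yaw":0}]'
python3 -m pendant '[{"offset":[0,0,0.001],"yaw":0},{"offset":[0,0,0],"yaw":0}]'
python3 -m pendant '[{"offset":[0,0,0.001],"yaw":0},{"offset":[0,0,0],"yaw":0}]') | grep -E "position|contact"
```

```text
position: [0.5522, 0.0709, 0.1603]
contact_force: [1.0, 0.6, -2.0]
position: [0.5524, 0.071, 0.1597]
contact_force: [-0.8, 0.1, -0.4]
position: [0.5524, 0.071, 0.1591]
contact_force: [-2.3, 1.2, 4.1]
```

```bash
python3 -m pendant '[{"offset":[0,-0.005,-0.0002],"yaw":0},{"offset":[0,-0.005,-0.0002],"yaw":0},{"offset":[0,-0.005,-0.0002],"yaw":0},{"offset":[0,0,0],"yaw":0}]' | grep -E "position|contact"
```

```text
position: [0.5551, 0.0556, 0.1595]
contact_force: [0.3, 2.7, 3.7]
```

```bash
python3 -m pendant '[{"offset":[0,-0.005,-0.0002],"yaw":0},{"offset":[0,-0.005,-0.0002],"yaw":0},{"offset":[0,-0.005,-0.0002],"yaw":0},{"offset":[0,-0.005,-0.0002],"yaw":0}]' | grep -E "position|contact"
python3 -m pendant '[{"offset":[0,-0.005,-0.0002],"yaw":0},{"offset":[0,-0.005,-0.0002],"yaw":0},{"offset":[0,-0.005,-0.0002],"yaw":0},{"offset":[0,-0.005,-0.0002],"yaw":0}]' | grep -E "position|contact"
```

```text
position: [0.5574, 0.0366, 0.1601]
contact_force: [-1.0, 5.1, 6.1]
position: [0.5603, 0.0168, 0.1608]
contact_force: [-0.7, 4.8, 6.4]
```

```bash
python3 -m pendant '[{"offset":[0,-0.005,-0.0002],"yaw":0},{"offset":[0,-0.005,-0.0003],"yaw":0},{"offset":[0,-0.005,-0.0002],"yaw":0},{"offset":[0,-0.005,-0.0002],"yaw":0}]' | grep -E "position|contact"
python3 -m pendant '[{"offset":[0,-0.005,-0.0002],"yaw":0},{"offset":[0,-0.005,-0.0003],"yaw":0},{"offset":[0,-0.005,-0.0002],"yaw":0},{"offset":[0,-0.005,-0.0002],"yaw":0}]' | grep -E "position|contact"
python3 - <<'E'
from h import *
im=vision.get_image("scene");cv2.imwrite("pics/s3.png",cv2.resize(im[130:330,170:370],(600,600)))
E
```

```text
position: [0.5631, -0.0032, 0.1616]
contact_force: [-0.6, 5.2, 4.8]
position: [0.5661, -0.0234, 0.1623]
contact_force: [-1.7, 4.7, 3.8]
```

View pics/s3.png

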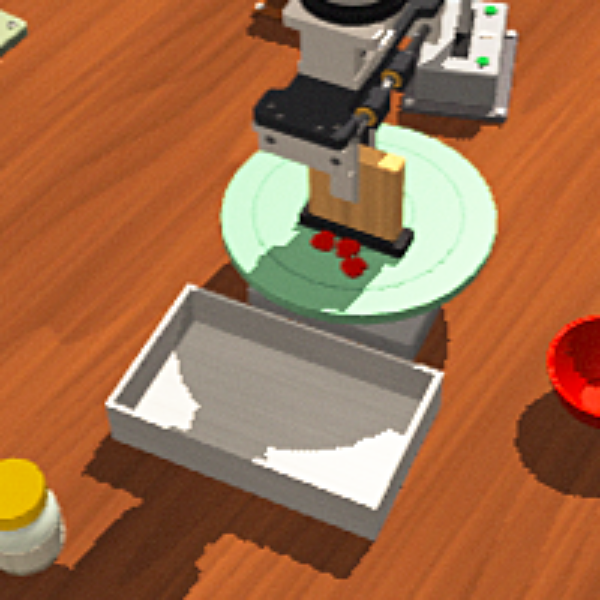

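```bash
python3 -m pendant '[{"offset":[0,-0.005,-0.0001],"yaw":0},{"offset":[0,-0.005,-0.0002],"yaw":0},{"offset":[0,-0.005,-0.0002],"yaw":0},{"offset":[0,-0.005,-0.0002],"yaw":0},{"offset":[0,-0.005,-0.0002],"yaw":0}]' | grep -E "position|contact"
python3 -m pendant '[{"offset":[0,-0.005,-0.0002],"yaw":0},{"offset":[0,-0.005,-0.0002],"yaw":0},{"offset":[0,-0.005,-0.0002],"yaw":0},{"offset":[0,-0.005,-0.0002],"yaw":0},{"offset":[0,-0.005,-0.0002],"yaw":0}]' | grep -E "position|contact"
```

```text
position: [0.5698, -0.0482, 0.1632]
contact_force: [-0.5, 3.3, 3.0]
position: [0.5735, -0.0729, 0.1642]
contact_force: [-0.7, 4.2, 3.0]
```

```bash
python3 -m pendant '[{"offset":[0,-0.005,0],"yaw":0},{"offset":[0,-0.005,-0.0002],"yaw":0},{"offset":[0,-0.005,-0.0002],"yaw":0},{"offset":[0,-0.005,-0.0002],"yaw":0},{"offset":[0,-0.005,-0.0002],"yaw":0}]' | grep -E "position|contact"
python3 -m pendant '[{"offset":[0,-0.005,-0.0002],"yaw":0},{"offset":[0,-0.005,0],"yaw":0},{"offset":[0,-0.005,0],"yaw":0},{"offset":[0,-0.005,0],"yaw":0},{"offset":[0,-0.005,0],"yaw":0},{"offset":[0,-0.005,0],"yaw":0},{"offset":[0,0,0],"yaw":0}]' | grep -E "position|contact"
python3 - <<'E'
from h import *
im=vision.get_image("scene");cv2.imwrite("pics/s4.png",cv2.resize(im[130:330,170:370],(600,600)))
E
```

```text
position: [0.5772, -0.0977, 0.1651]
contact_force: [-0.5, 2.7, 3.2]
position: [0.5813, -0.1278, 0.1647]
contact_force: [0.3, 0.6, -1.8]
```

View pics/s4.png

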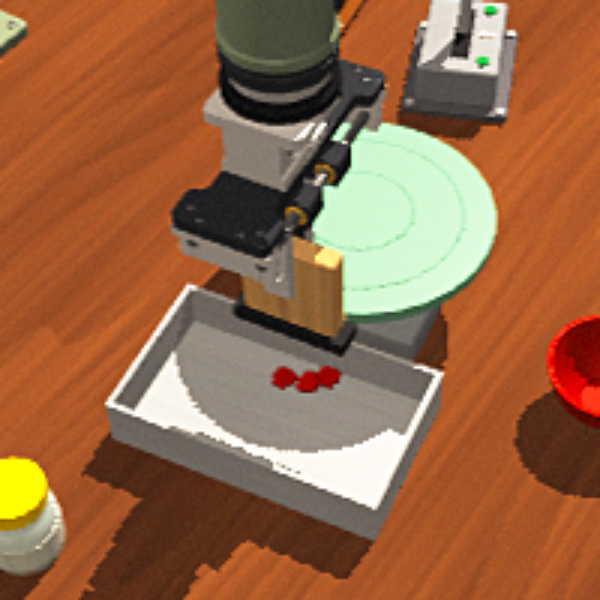

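```bash
python3 -m pendant '[{"offset":[0,0,-0.03],"yaw":0},{"offset":[0,0,-0.05],"yaw":0},{"offset":[0,-0.045,0],"yaw":3.2},{"offset":[0,-0.05,0],"yaw":0},{"offset":[0,-0.05,0],"yaw":0},{"offset":[0,-0.05,0],"yaw":0},{"offset":[0,-0.045,0],"yaw":0},{"offset":[0,0,0],"yaw":0},{"offset":[0,0,0],"yaw":0}]'
python3 go.py .618 -.373 .0724 95.2
```

```text
clock: 21.75
position: [0.6057, -0.365, 0.2446]
tool_rot: [-0.046, 0.999, 0.001, -0.0]
contact_force: [0.7, 0.1, -1.7]
width: 0.193
gripper_force: 30.0
clock 21.75 pos [ 0.6057 -0.365   0.2446] tool [-0.0116 -0.0094  0.1722] yaw 0.030585227131453507 ya 95.23058522713146 tilt [-0.001   0.0014 -1.    ] F [ 0.6506  0.0928 -1.722 ] w 0.19327550355837345 gf 29.998928904533386 q6 -2.3268273562778727
```

```bash
(python3 -m pendant '[{"offset":[-0.0116,-0.009,0.03],"yaw":0},{"offset":[0,0,0.05],"yaw":0},{"offset":[0,0,0.05],"yaw":0},{"offset":[0,0,0.03],"yaw":0},{"offset":[0,0,0.007],"yaw":0},{"offset":[0,0,0],"yaw":0},{"offset":[0,0,0],"yaw":0}]'
python3 -m pendant '[{"offset":[0,0,0.002],"yaw":0},{"offset":[0,0,0],"yaw":0}]'
python3 -m pendant '[{"offset":[0,0,0.0015],"yaw":0},{"offset":[0,0,0],"yaw":0}]')| grep -E "position|contact"
```

```text
position: [0.62, -0.3742, 0.0813]
contact_force: [0.6, 0.6, -1.8]
position: [0.6186, -0.3738, 0.0772]
contact_force: [0.3, 1.4, -1.7]
position: [0.6181, -0.3735, 0.0746]
contact_force: [0.3, -0.2, -1.3]
```

```bash
(python3 -m pendant '[{"offset":[0,0,0.001],"yaw":0},{"offset":[0,0,0],"yaw":0}]'
python3 -m pendant '[{"offset":[0,0,0.001],"yaw":0},{"offset":[0,0,0],"yaw":0}]'
python3 -m pendant '[{"offset":[0,0,0.0005],"yaw":0},{"offset":[0,0,0],"yaw":0}]')| grep -E "position|contact"
```

```text
position: [0.6182, -0.3735, 0.0736]
contact_force: [1.0, -0.5, -2.2]
position: [0.6182, -0.3735, 0.0727]
contact_force: [-0.1, 0.5, -1.6]
position: [0.6184, -0.3735, 0.0724]
contact_force: [0.1, -0.1, -1.3]
```

```bash
(python3 -m pendant '[{"offset":[0,0,0.0006],"yaw":0},{"offset":[0,0,0],"yaw":0}]'
python3 -m pendant '[{"offset":[0,0,0.0006],"yaw":0},{"offset":[0,0,0],"yaw":0}]')| grep -E "position|contact"
```

```text
position: [0.6184, -0.3736, 0.0724]
contact_force: [-1.4, 0.4, 2.3]
position: [0.6184, -0.3736, 0.0724]
contact_force: [-2.9, 2.4, 4.8]
```

On the bench. Release slowly, then rise.

```bash
python3 -m pendant '[{"offset":[0,0,0],"yaw":0},{"offset":[0,0,0],"yaw":0},{"offset":[0,0,0],"yaw":0},{"offset":[0,0,0],"yaw":0},{"offset":[0,0,0],"yaw":0},{"offset":[0,0,0],"yaw":0}]' 0
python3 -m pendant '[{"offset":[0,0,-0.03],"yaw":0},{"offset":[0,0,-0.05],"yaw":0},{"offset":[0,0,-0.06],"yaw":0},{"offset":[0.045,0.02,-0.02],"yaw":0},{"offset":[0.05,0.02,0],"yaw":0},{"offset":[0.05,0.02,0],"yaw":0},{"offset":[0.05,0,0],"yaw":0},{"offset":[0,0,0],"yaw":0},{"offset":[0,0,0],"yaw":0}]'
python3 - <<'E'
from h import *
cv2.imwrite("pics/s5.png",vision.get_image("scene")); cv2.imwrite("pics/t5.png",vision.get_image("top"))
E
```

```text
clock: 25.12
position: [0.6183, -0.3735, 0.0711]
tool_rot: [-0.046, 0.999, 0.0, -0.0]
contact_force: [-0.2, 0.5, -0.5]
width: 0.791
gripper_force: 0.0
clock: 26.25
position: [0.4194, -0.332, 0.2318]
tool_rot: [-0.045, 0.999, -0.0, 0.001]
contact_force: [0.6, -0.2, 1.2]
width: 1.0
gripper_force: 0.0
```

View pics/s5.png

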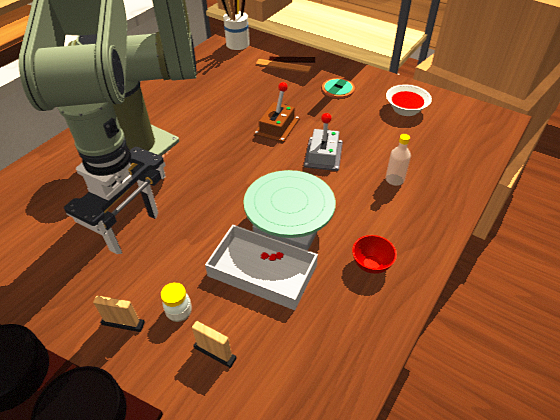

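The picture shows the scraper upright at (213,345), the chips in the tray around (271,256), the grey lever upright with its ball at (326,118), and the jar, bowl and bottle where they were.

```bash
python3 -c "from rig import robot; print(robot.sign_off())"
```

```text
the job is handed in; nothing more can be done
None
```

I handed the job in at about 26 s. In the last picture the switch lever was in the middle, all three chips lay in the tray, the scraper stood upright and released on the bench, and the jar, bowl and bottle looked unmoved. The sign-off returned no verdict.

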